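# Lock the empty reel and take off its spindle cap

## Robot

A 6-joint arm with a two-finger parallel gripper is mounted at the origin on the work surface. World frame = base frame: x ahead of the robot, y to its left, z up, the work surface at z = 0. Lengths are in m, angles in degrees, forces in N, time in s.
With the tool pointing down it reaches from about 0.4 to 0.825 m from the base axis. Payload 7 kg.
Tool frame: the origin (TCP) lies at the very end of the fingers, on their centre line; the grasp point (between the pads) lies tcp_to_grasp behind it (tcp_to_grasp is the distance from the TCP to the grasp point, in m); x points along the fingers, y is the direction in which the jaws open and shut, and the axes are right-handed (so a half turn about x gives the same grasp; the last joint's range is limited). The gripper opens to 88 mm and grips with 3 to 60 N. Pads are 19 mm wide; open, the fingers measure 130 mm over their backs; the gripper's body (78 mm by 193 mm) begins 47 mm behind the grasp point.
Start: joints at [84.861, 20.546, 0.682, 0, -70.136, -16.507], TCP at [0.249, 0.627, 0.227] pointing down, gripper open.
Joint ranges: [-176.03, 176.03], [-82.01, 121.73], [-58.28, 71.71], [-173.87, 95.51], [-174.79, -0.11], [-173.66, 173.66]. Speed limits (degrees/s): [136.94, 136.94, 172.46, 180, 180, 180].

## Interface

Orientations are given as [roll, pitch, yaw] about the fixed x, y, z axes, in that order (R = Rz(yaw) Ry(pitch) Rx(roll)).
In Python, from plant import * gives the robot as it stands. The module is installed in compiled form; this text tells all that it offers.
- The arm moves only by the shell command python3 -m pendant 'ROWS'. ROWS is JSON, a list of rows, each an object with "claw": the finger opening in mm, from 0 to 87.6; "linear": the shift along the tool's x, y, z in mm, a list of three; "twist": the turn about the tool's x in rad. In form: [{"claw": claw, "linear": [tx, ty, tz], "twist": twist}, ...]. A call has exactly 10 rows; each row shifts and turns the commanded pose from where the row before left it, along the tool's axes as they then stand; what a row does not reach is not made up. A row lasts 1/12 s, in which the tool goes at most 41.7 mm and 7.16 degrees, less where a joint would pass 70% of its speed; a pose out of reach is approached as far as the arm can. A call with a gripper value outside its range is refused whole. The fingers move at their own pace and stop on an object; the grip force is fixed at half the most. Time passes only in rows, so rows that do not move let the fingers close, or fill a call up. It gives the time, the measured TCP pose, the force and the opening at its end, in the units of the state.
- get_obs(): the state, without advancing time (a new reading comes with each control period).
- snapshot(name): name is "side" or "top"; returns (picture, depth): 480x640x3 uint8, red, green, blue; 480x640 float32, m along the optical axis (not along the pixel's ray), 0 where there is no reading.
- camera_params(name): a dict with "fx", "fy", "cx", "cy" (pixels), "rvec" (rotation vector, rad) and "tvec" (3), from world to camera coordinates, as OpenCV has them. Camera axes: x right, y down, z forward; pixel columns grow to the right and rows downward; lengths in m; the calibration is good to about 2 mm. A picture is of the moment at which its call begins. camera_params takes no time and is no camera call.
- close_job(): hands the job in, once; it reports no verdict.
Trained networks look in the newest picture that a camera, given by its name, has taken for a name from the list of things; names that differ only in an ending like _2 or _b are one class to them, and where a whole thing is asked for, a point or a joint stands for the part that bears it (a point fixed in the world has none). Each returns a list of dicts, best first, with "confidence" (0 to 1); they miss things now and then, are a little off and sometimes report something else, mostly with a low value. They report only what shows in the picture. A call takes as long as a camera call. They do not tell look-alikes from the thing itself.
- boxes_of(camera, target): "xy" ([column, row] in pixels, amid what is visible of it).
The state is a dict: "clock": time; "joint_pos": joint angles; "qvel": joint speeds; "tau": joint torques, N m; "tool_pos": TCP position; "orientation": TCP orientation; "force": force on the tool from outside, world axes, zero at the start; "moment": the same for the moment, N m; "opening": finger opening in m.
Only numpy, scipy, OpenCV 4.12 (cv2) and the standard library are available. Lean on these libraries where they do the work, as an engineer would, in place of code of your own. Each camera call takes 0.05 s, during which the arm holds its last target. There are 200 camera calls.

## Task

The empty filament reel on the twin stand is due for changing: first swing its reel lock shut until the arm rests in its catch, then unscrew that reel's wing cap and lift it off the spindle. One spindle of such a stand has a left-hand thread and nobody marked which, so try turning the cap a little each way to find how it loosens. Finish while still holding the cap in the gripper, about 10 cm above where it sat, with the lock still shut; leave the full reel's cap and the other things on the bench alone.

Things in the scene. Friction and masses are not known exactly. Their poses are not given: they have to be found in the camera images.
- cap: wing cap on the empty reel's spindle: plain metal, ribbed round skirt 60 mm across and 28 mm high, on it a flat bar (the wing) 56 mm long, 16 mm thick, 28 to 64 mm above the underside. Origin: centre of the underside; z up the spindle; the wing lies along the cap's x axis: grip it across its y. Seated, the underside is 78 mm above the table. About 250 g
- cap_wing (a point): centre of the cap's wing, on the cap's axis, 50 mm above its underside. The loosening way, clockwise or anticlockwise from above, differs from case to case and cannot be seen: turned so about its own axis, the cap is free to lift straight up anywhere between 50 and 90 degrees of turn (aim for 70), in one twist; it need not rise while turning
- cap_seat (a point): on the empty reel's spindle axis, 78 mm above the table, where the cap's underside rests. Turned the wrong way the cap stops dead within 8 degrees. Not yet loosened it lifts 2 mm at most, part turned up to 5 mm. Loosened, it is off the spindle once lifted 25 mm
- cap_other: the same wing cap on the full reel's spindle, to be left alone. Origin and axes as for the cap
- reel_empty: the empty reel, fixed on the stand: black spoked flanges 110 mm across, top face 78 mm above the table, bare core 62 mm across, no filament. Origin: on the spindle axis at table height; z up; its own reel lock is on its -x side. It may be on either side of the stand; the two reels' axes are 160 mm apart
- reel_full: the full reel, fixed on the stand: the same reel wound with white filament to 96 mm across. Its reel lock, of the same kind, is already shut and does not move. Origin: on the spindle axis at table height
- latch (a joint): the empty reel's lock arm, a flat steel arm on an upright hinge: 0 when shut, resting in its catch; grows as it swings outward, away from the reel (clockwise seen from above); starts 0.45 to 0.95 rad open; stop at 0. It stays where it is left and takes about 2 N at the pin to move
- latch_pin (a point): middle of the black upright pin, 14 mm across, at the end of the lock arm: the pin stands from 40 to 76 mm above the table, this point is 58 mm above it and 68 mm from the hinge axis. The arm below it lies 31 to 41 mm above the table and is 14 mm wide. Push the pin on its far side from the reel, toward the reel
- latch_hinge (a point): on the lock arm's hinge axis, 36 mm above the table; in the empty reel's frame at x -88 mm, y +34 mm. Shut, the arm points along the empty reel's -y axis, so the pin then stands at x -88 mm, y -34 mm
- stand: aluminium base board of the twin reel stand, 240 x 320 mm, 18 mm thick, fixed; origin: centre of its underside; the reels stand on its y axis at plus and minus 80 mm
- scraper: a print scraper (spatula), 200 mm long, lying on the bench; leave alone. Origin: its underside, mid length
- caliper: a caliper 170 mm long lying on the bench; leave alone. Origin: centre of the beam's underside
- parts_tray: an open clear tray 110 x 90 x 35 mm on the bench; leave alone. Origin: centre of the underside
Not all that is in view belongs to the job. Leave any brown or purple look-alike of the cap alone.

How it is judged:
By the outcome, as a careful person would: the job done as asked, in the order asked, and still so for the second after the job is handed in, while the arm keeps its last pose, push and grip.
It also fails if it takes over 58 s, if anything falls off the work surface, if the arm or the gripper's body presses on something with over 40 N, if the wrist force passes 120 N, or if a joint passes its speed limit or range.

## Working session

There is one attempt and no reset: what is moved stays moved. The work goes in short steps, Python scripts to look and compute and a shell command to move; the robot and the scene stay as the last step left them, time stands still between calls to the robot, and variables do not carry over. Pictures are saved under pics/ and viewed, about 8 in all and at most 12, crops included, and the job is handed in when it is done.

```bash
mkdir -p pics; cat > h.py <<'E'
from plant import *
import numpy as np, cv2
def cam(n):
    p=camera_params(n);R=cv2.Rodrigues(np.array(p["rvec"],float))[0];return p,R,np.array(p["tvec"],float).ravel()
def world(n,d,u,v,r=2):
    p,R,t=cam(n);u=int(round(u));v=int(round(v));w=d[v-r:v+r+1,u-r:u+r+1];z=np.median(w[w>0])
    return R.T@(np.array([(u-p["cx"])/p["fx"]*z,(v-p["cy"])/p["fy"]*z,z])-t)
def atz(n,u,v,h):
    p,R,t=cam(n);c=-R.T@t;r=R.T@np.array([(u-p["cx"])/p["fx"],(v-p["cy"])/p["fy"],1]);return c+r*(h-c[2])/r[2]
def proj(n,P):
    p,R,t=cam(n);q=R@np.array(P)+t;return q[0]/q[2]*p["fx"]+p["cx"],q[1]/q[2]*p["fy"]+p["cy"]
E
python3 - <<'E'
from h import *
for n in("top","side"):
    a,d=snapshot(n);cv2.imwrite(f"pics/{n}0.png",a[:,:,::-1]);np.save(n+"0.npy",d)
    p,R,t=cam(n);print(n,-R.T@t,R[2])
    for k in("cap","reel_empty","reel_full","latch_pin","latch_hinge","stand"):
        for b in boxes_of(n,k)[:3]:
            print(k,np.round(b["xy"]),round(b["confidence"],2),np.round(world(n,d,*b["xy"]),3))
o=get_obs();print(o)
E
```

```text
top [0.40120403 0.01923452 1.40006447] [ 0.1104583  -0.00599721 -0.99386267]
cap [248. 236.] 0.97 [0.553 0.197 0.063]
cap [306. 191.] 0.9 [0.644 0.054 0.14 ]
cap [240. 187.] 0.76 [0.679 0.22  0.033]
reel_empty [313. 204.] 0.57 [0.623 0.04  0.085]
reel_full [374. 196.] 0.76 [ 0.638 -0.104  0.092]
latch_pin [489. 262.] 0.73 [ 0.481 -0.391  0.01 ]
latch_hinge [312. 206.] 0.94 [0.622 0.043 0.066]
stand [340. 197.] 0.57 [ 0.651 -0.026  0.019]
stand [315. 239.] 0.38 [0.547 0.038 0.023]
side [0.3641826  0.77103381 0.89422289] [ 0.15511649 -0.69514466 -0.70193503]
cap [216. 343.] 0.97 [0.678 0.242 0.048]
cap [261. 252.] 0.95 [0.646 0.059 0.107]
cap [286. 347.] 0.79 [0.557 0.211 0.031]
reel_empty [272. 279.] 0.64 [0.626 0.066 0.04 ]
reel_full [286. 218.] 0.64 [ 0.636 -0.081  0.074]
reel_full [317. 278.] 0.49 [0.538 0.044 0.041]
latch_pin [318. 277.] 0.69 [0.536 0.039 0.039]
latch_hinge [272. 276.] 0.68 [0.617 0.087 0.075]
stand [247. 263.] 0.86 [0.675 0.068 0.078]
stand [380. 169.] 0.3 [ 0.471 -0.387  0.006]
{'clock': 0.7, 'joint_pos': array([ 8.48608598e+01,  2.05438951e+01,  6.83028492e-01,  1.04065952e-03,
       -7.01347734e+01, -1.65064698e+01]), 'qvel': array([ 0.02813726,  0.0258742 , -0.01427197,  0.06604324, -0.00994849,
       -0.11355265]), 'tau': array([ 4.65854446e-04, -5.82166815e+01,  2.93250650e+01,  7.00108230e+00,
        1.24264220e-02, -4.15093291e-05]), 'tool_pos': array([0.24900562, 0.62738904, 0.2266005 ]), 'orientation': array([-86.1460652 ,  89.99553154,  72.20867847]), 'force': array([ 0.46384897, -0.78791891,  0.26106763]), 'moment': array([0.00233538, 0.06973355, 0.01844998]), 'opening': 0.08807815359095998}
```

```bash
ls pics
```

```text
side0.png
top0.png
```

View pics/top0.png

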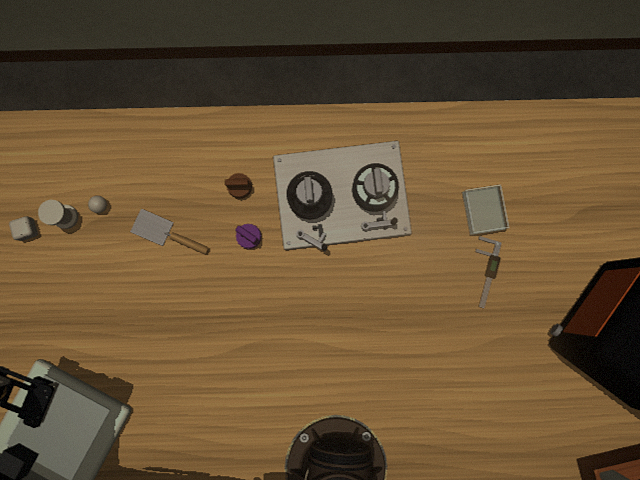

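View pics/side0.png

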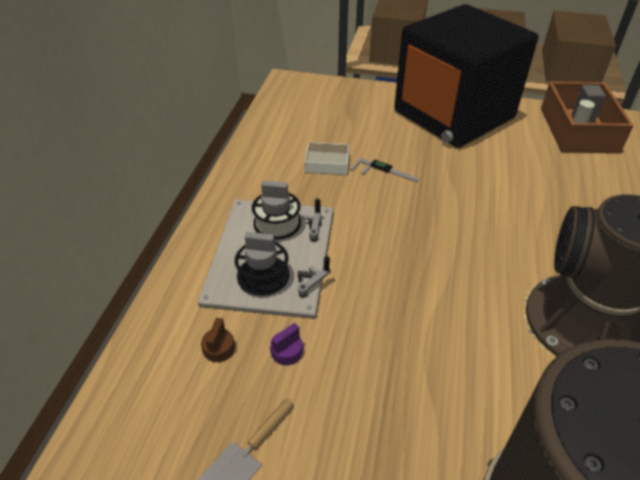

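The top view shows the stand with two reels. The left one, around (310,195), has a dark bare core and an open lock at about (312,240). The right one, around (376,187), shows white filament between the spokes and its lock is shut. Cap candidates are metal (309,190), metal (376,183), brown (238,186) and purple (248,236). The metal one at (309,190) on the bare reel fits the description. I'll confirm it in an enlarged crop.

```bash
python3 - <<'E'
from h import *
a=cv2.imread("pics/top0.png")[135:260,265:420];b=cv2.imread("pics/side0.png")[170:320,195:345]
cv2.imwrite("pics/crop0.png",np.hstack([cv2.resize(a,(465,375),interpolation=2),cv2.resize(b,(330,375),interpolation=2)]))
# height map: wings of caps & pins
for n in("top","side"):
    d=np.load(n+"0.npy");p,R,t=cam(n)
    v,u=np.mgrid[0:480,0:640];z=d.astype(float)
    P=np.stack([(u-p["cx"])/p["fx"]*z,(v-p["cy"])/p["fy"]*z,z],-1).reshape(-1,3)
    P=(P-t)@R; ok=(z.ravel()>0)&(P[:,0]>.48)&(P[:,0]<.8)&(P[:,1]>-.2)&(P[:,1]<.14);P=P[ok]
    for name,y0,y1 in(("E",-.03,.12),("F",-.18,-.03)):
        for lo,hi in((.07,.09),(.095,.112),(.125,.16)):
            Q=P[(P[:,1]>y0)&(P[:,1]<y1)&(P[:,2]>lo)&(P[:,2]<hi)&(P[:,0]>.57)]
            if len(Q)<5: print(n,name,lo,len(Q));continue
            r=cv2.minAreaRect((Q[:,:2]*1000).astype(np.float32))
            print(n,name,lo,len(Q),np.round(r[0]),np.round(r[1]),round(r[2],1),"z",Q[:,2].mean().round(4),"mean",Q[:,:2].mean(0).round(4))
        Q=P[(P[:,1]>y0)&(P[:,1]<y1)&(P[:,2]>.06)&(P[:,2]<.085)&(P[:,0]<.575)]
        print(n,name,"pin",len(Q),Q.mean(0).round(4) if len(Q) else "")
E
```

```text
top E 0.07 636 [651.  51.] [108. 108.] 28.4 z 0.0778 mean [0.6483 0.0498]
top E 0.095 360 [650.  50.] [59. 60.] 40.4 z 0.1058 mean [0.6489 0.0499]
top E 0.125 176 [651.  50.] [56. 16.] 3.9 z 0.1405 mean [0.649  0.0502]
top E pin 31 [0.5231 0.0178 0.0738]
top F 0.07 1013 [ 651. -108.] [106. 142.] 86.2 z 0.0761 mean [ 0.6619 -0.1091]
top F 0.095 331 [ 665. -109.] [57. 61.] 5.3 z 0.1057 mean [ 0.6638 -0.1063]
top F 0.125 192 [ 667. -109.] [56. 16.] 4.2 z 0.1403 mean [ 0.6654 -0.108 ]
top F pin 0 
side E 0.07 777 [649.  56.] [108. 101.] 19.9 z 0.0776 mean [0.6456 0.0645]
side E 0.095 375 [649.  62.] [61. 40.] 11.2 z 0.1044 mean [0.6473 0.0651]
side E 0.125 312 [651.  50.] [56. 20.] 6.6 z 0.1368 mean [0.6499 0.053 ]
side E pin 58 [0.5242 0.0195 0.071 ]
side F 0.07 830 [ 651. -109.] [111. 141.] 84.3 z 0.0766 mean [ 0.6598 -0.0966]
side F 0.095 314 [663. -97.] [61. 39.] 17.8 z 0.1041 mean [ 0.6634 -0.0944]
side F 0.125 262 [ 667. -108.] [57. 20.] 8.2 z 0.1363 mean [ 0.6663 -0.1055]
side F pin 0
```

View pics/crop0.png

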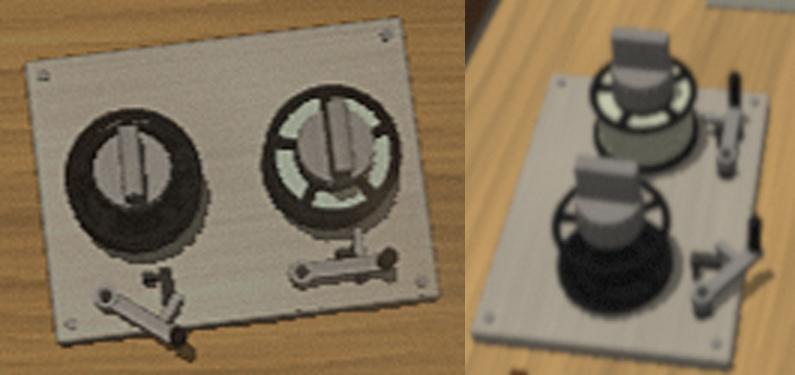

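The crop confirms it: the left reel has the bare black core and an open lock, with its pin at crop (178,337). The right reel has white filament and a shut lock. Next I'll work out the frames and the moves.

```bash
cat >> h.py <<'E'
from scipy.spatial.transform import Rotation as Ro
def rel(target,yawy=None):
    o=get_obs();R=Ro.from_euler("xyz",o["orientation"],degrees=True).as_matrix()
    s=R.T@(np.array(target)-o["tool_pos"])*1000
    a=np.degrees(np.arctan2(R[1,1],R[0,1]));print("t",o["clock"],"tcp",o["tool_pos"].round(4),"tool y yaw",a.round(1),"F",o["force"].round(1),"M",o["moment"].round(2),"open",round(o["opening"]*1000,1),"q6",o["joint_pos"][5].round(1));print("shift",s.round(1))
    if yawy is not None:
        dd=(yawy-a+90)%180-90;print("yaw change world",dd.round(1),"twist",np.radians(-dd).round(3))
    return R
E
python3 - <<'E'
from h import *
print(tcp_to_grasp)
print(rel([.495,.025,.227],80).round(3))
H=np.array([.560,.075])
for a in(-122.9,-115,-105,-95,-84.3):
    d=np.array([np.cos(np.radians(a)),np.sin(np.radians(a))]);pin=H+.068*d
    print(a,pin.round(4))
E
```

```text
0.0188
t 0.7 tcp [0.249  0.6274 0.2266] tool y yaw -111.6 F [ 0.5 -0.8  0.3] M [0.   0.07 0.02] open 88.1 q6 -16.5
shift [-4.000e-01  4.692e+02 -4.508e+02]
yaw change world 11.6 twist -0.203
[[ 0.    -0.369 -0.929]
 [ 0.    -0.929  0.369]
 [-1.    -0.     0.   ]]
-122.9 [0.5231 0.0179]
-115 [0.5313 0.0134]
-105 [0.5424 0.0093]
-95 [0.5541 0.0073]
-84.3 [0.5668 0.0073]
```

```bash
python3 -m pendant '[{"claw":0,"linear":[0,0,0],"twist":-0.065},{"claw":0,"linear":[0,0,0],"twist":-0.065},{"claw":0,"linear":[0,32,-24],"twist":0},{"claw":0,"linear":[0,32,-24],"twist":0},{"claw":0,"linear":[0,32,-24],"twist":0},{"claw":0,"linear":[0,32,-24],"twist":0},{"claw":0,"linear":[0,32,-24],"twist":0},{"claw":0,"linear":[0,32,-24],"twist":0},{"claw":0,"linear":[0,32,-24],"twist":0},{"claw":0,"linear":[0,32,-24],"twist":0}]'
python3 -c "
from h import *
rel([.49,.025,.227],76)"
```

```text
clock: 1.53
tool_pos: [0.3727, 0.3303, 0.2269]
orientation: [-107.9, 89.9, 57.9]
force: [0.3, 0.3, -0.5]
opening: 0.0264
t 1.5333 tcp [0.3727 0.3303 0.2269] tool y yaw -104.2 F [ 0.3  0.3 -0.5] M [ 0.03 -0.1   0.01] open 26.4 q6 11.6
shift [-2.000e-01  2.673e+02 -1.885e+02]
yaw change world 0.2 twist -0.003
```

```bash
python3 -m pendant '[{"claw":0,"linear":[0,33.4,-23.5],"twist":0},{"claw":0,"linear":[0,33.4,-23.5],"twist":0},{"claw":0,"linear":[0,33.4,-23.5],"twist":0},{"claw":0,"linear":[0,33.4,-23.5],"twist":0},{"claw":0,"linear":[0,33.4,-23.5],"twist":0},{"claw":0,"linear":[0,33.4,-23.5],"twist":0},{"claw":0,"linear":[0,33.4,-23.5],"twist":0},{"claw":0,"linear":[0,33.4,-23.5],"twist":0},{"claw":0,"linear":[40,0,0],"twist":0},{"claw":0,"linear":[40,0,0],"twist":0}]'
python3 - <<'E'
from h import *
rel([.49,.025,.05],76)
for n in("top","side"):
    a,d=snapshot(n);c=a[170:300,230:400] if n=="top" else a[170:320,195:395]
    cv2.imwrite(f"pics/{n}1.png",cv2.resize(c[:,:,::-1],None,fx=3,fy=3))
E
python3 - <<'E'
import cv2,numpy as np
a=cv2.imread("pics/top1.png");b=cv2.imread("pics/side1.png")
a=cv2.resize(a,(int(a.shape[1]*.75),int(a.shape[0]*.75)));b=cv2.resize(b,(int(b.shape[1]*.65),int(a.shape[0])))
cv2.imwrite("pics/both1.png",np.hstack([a,b]))
E
```

```text
clock: 2.37
tool_pos: [0.4914, 0.0251, 0.1477]
orientation: [-143.8, 89.6, 21.7]
force: [1.8, 0.6, -1.4]
opening: 0.0005
t 2.3667 tcp [0.4914 0.0251 0.1477] tool y yaw -104.5 F [ 1.8  0.6 -1.4] M [ 0.11 -0.    0.  ] open 0.5 q6 49.6
shift [97.7  0.8  1.8]
yaw change world 0.5 twist -0.008
```

View pics/both1.png

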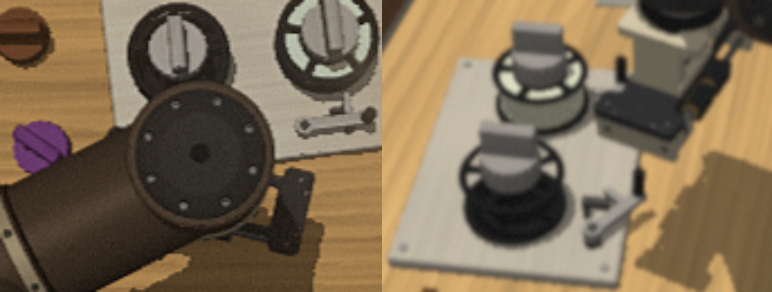

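The fingers are closed at about (0.491, 0.025), just robot-side of the pin. I'll descend and push along the tool's -z.

```bash
python3 -m pendant '[{"claw":0,"linear":[33,0,0],"twist":0},{"claw":0,"linear":[33,0,0],"twist":0},{"claw":0,"linear":[32,0,0],"twist":0},{"claw":0,"linear":[0,0,-7],"twist":0},{"claw":0,"linear":[0,0,-7],"twist":0},{"claw":0,"linear":[0,0,-7],"twist":0},{"claw":0,"linear":[0,0,-7],"twist":0},{"claw":0,"linear":[0,0,-7],"twist":0},{"claw":0,"linear":[0,0,-7],"twist":0},{"claw":0,"linear":[0,0,-7],"twist":0}]'
python3 -m pendant '[{"claw":0,"linear":[0,0,-2],"twist":0},{"claw":0,"linear":[0,0,-2],"twist":0},{"claw":0,"linear":[0,0,-2],"twist":0},{"claw":0,"linear":[0,0,-2],"twist":0},{"claw":0,"linear":[0,0,-1],"twist":0},{"claw":0,"linear":[0,0,-1],"twist":0},{"claw":0,"linear":[0,0,0],"twist":0},{"claw":0,"linear":[0,0,0],"twist":0},{"claw":0,"linear":[0,0,0],"twist":0},{"claw":0,"linear":[0,0,0],"twist":0}]'
```

```text
clock: 3.3
tool_pos: [0.538, 0.0149, 0.0497]
orientation: [-146.4, 89.9, 19.4]
force: [-1.5, 0.5, 1.7]
opening: 0.0004
clock: 4.13
tool_pos: [0.5463, 0.0125, 0.0486]
orientation: [-164.1, 90.0, 1.7]
force: [-1.0, 0.3, 0.2]
opening: 0.0002
```

```bash
python3 -m pendant '[{"claw":0,"linear":[0,0,-1],"twist":0},{"claw":0,"linear":[0,0,-1],"twist":0},{"claw":0,"linear":[0,0,-1],"twist":0},{"claw":0,"linear":[0,0,-1],"twist":0},{"claw":0,"linear":[0,0,-1],"twist":0},{"claw":0,"linear":[0,0,-1],"twist":0},{"claw":0,"linear":[0,0,0],"twist":0},{"claw":0,"linear":[0,0,0],"twist":0},{"claw":0,"linear":[0,0,0],"twist":0},{"claw":0,"linear":[0,0,0],"twist":0}]'
```

```text
clock: 4.97
tool_pos: [0.5514, 0.0108, 0.0483]
orientation: [28.0, 89.9, -166.2]
force: [-4.8, 0.6, 0.8]
opening: 0.0009
```

```bash
python3 -m pendant '[{"claw":0,"linear":[0,0,-1],"twist":0},{"claw":0,"linear":[0,0,-1],"twist":0},{"claw":0,"linear":[0,0,-1],"twist":0},{"claw":0,"linear":[0,0,0],"twist":0},{"claw":0,"linear":[0,0,0],"twist":0},{"claw":0,"linear":[0,0,0],"twist":0},{"claw":0,"linear":[0,0,0],"twist":0},{"claw":0,"linear":[0,0,0],"twist":0},{"claw":0,"linear":[0,0,0],"twist":0},{"claw":0,"linear":[0,0,0],"twist":0}]'
```

```text
clock: 5.8
tool_pos: [0.5517, 0.0105, 0.048]
orientation: [14.0, 89.7, 179.7]
force: [-15.5, 7.1, 8.2]
opening: 0.0006
```

The force rose to about 17 N while the tool stopped moving, so the lock is against its stop. I'll back off, rise, and check it.

```bash
python3 -m pendant '[{"claw":0,"linear":[0,0,10],"twist":0},{"claw":0,"linear":[0,0,25],"twist":0},{"claw":0,"linear":[-35,0,0],"twist":0},{"claw":50,"linear":[-40,0,0],"twist":0},{"claw":50,"linear":[-40,0,0],"twist":0},{"claw":50,"linear":[-40,0,0],"twist":-0.11},{"claw":50,"linear":[-20,0,0],"twist":-0.11},{"claw":50,"linear":[0,0,0],"twist":-0.11},{"claw":50,"linear":[0,0,0],"twist":0},{"claw":50,"linear":[0,0,0],"twist":0}]'
python3 - <<'E'
from h import *
rel([.651,.050,.20],94.5)
ims=[]
for n in("top","side"):
    a,d=snapshot(n);np.save(n+"2.npy",d);c=a[150:280,240:410] if n=="top" else a[170:320,195:395]
    ims.append(cv2.resize(c[:,:,::-1],(390,300)))
    p,R,t=cam(n);v,u=np.mgrid[0:480,0:640];z=d.astype(float)
    P=np.stack([(u-p["cx"])/p["fx"]*z,(v-p["cy"])/p["fy"]*z,z],-1).reshape(-1,3);P=(P-t)@R
    Q=P[(z.ravel()>0)&(abs(P[:,0]-.55)<.05)&(abs(P[:,1]-.015)<.04)&(P[:,2]>.055)&(P[:,2]<.085)&(P[:,0]<.585)]
    print(n,len(Q),Q.mean(0) if len(Q) else "")
cv2.imwrite("pics/both2.png",np.hstack(ims))
E
```

```text
clock: 6.63
tool_pos: [0.5213, 0.0189, 0.2237]
orientation: [-167.4, 89.9, 17.1]
force: [0.5, -0.5, -1.5]
opening: 0.0414
t 6.6333 tcp [0.5213 0.0189 0.2237] tool y yaw -85.5 F [ 0.5 -0.5 -1.5] M [-0.04  0.05 -0.03] open 41.4 q6 70.8
shift [  24.   -20.8 -131.7]
yaw change world -0.0 twist 0.0
top 0 
side 70 [0.56646285 0.00940118 0.06849496]
```

View pics/both2.png

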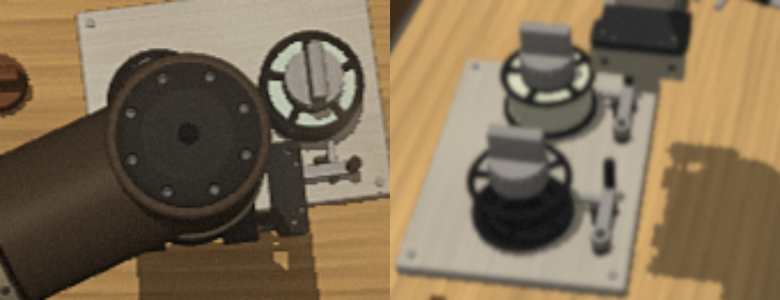

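The side view shows the empty reel's lock arm resting parallel to the stand edge in its catch, like the full reel's lock. The pin measures (0.566, 0.009), which matches the expected shut position. Next I'll go to the cap.

```bash
python3 -m pendant '[{"claw":50,"linear":[0,-5.2,-33],"twist":0},{"claw":50,"linear":[0,-5.2,-33],"twist":0},{"claw":50,"linear":[0,-5.2,-33],"twist":0},{"claw":50,"linear":[0,-5.2,-33],"twist":0},{"claw":50,"linear":[30,0,0],"twist":0},{"claw":50,"linear":[30,0,0],"twist":0},{"claw":50,"linear":[30,0,0],"twist":0},{"claw":50,"linear":[0,0,0],"twist":0},{"claw":50,"linear":[0,0,0],"twist":0},{"claw":50,"linear":[0,0,0],"twist":0}]'
python3 - <<'E'
from h import *
rel([.651,.050,.112],94.5)
a,d=snapshot("side");c=a[170:320,195:395]
cv2.imwrite("pics/s3.png",cv2.resize(c[:,:,::-1],(600,450)))
E
```

```text
clock: 7.57
tool_pos: [0.6518, 0.0504, 0.1347]
orientation: [145.6, 89.9, -29.7]
force: [-0.9, -0.5, 1.1]
opening: 0.05
t 7.5667 tcp [0.6518 0.0504 0.1347] tool y yaw -85.3 F [-0.9 -0.5  1.1] M [-0.02 -0.05  0.05] open 50.0 q6 73.1
shift [22.7  0.3  0.8]
yaw change world -0.2 twist 0.003
```

View pics/s3.png

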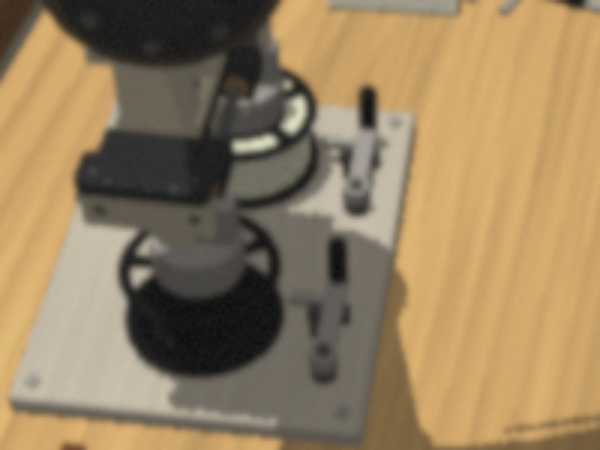

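The fingers straddle the wing of the empty reel's cap, and the lock is shut at (330,300). Descend and close.

```bash
python3 -m pendant '[{"claw":50,"linear":[12,0,0],"twist":0},{"claw":50,"linear":[10.5,0,0],"twist":0},{"claw":10,"linear":[0,0,0],"twist":0},{"claw":10,"linear":[0,0,0],"twist":0},{"claw":10,"linear":[0,0,0],"twist":0},{"claw":10,"linear":[0,0,0],"twist":0},{"claw":10,"linear":[0,0,0],"twist":0},{"claw":10,"linear":[0,0,0],"twist":0},{"claw":10,"linear":[0,0,0],"twist":0},{"claw":10,"linear":[0,0,0],"twist":0}]'
python3 -c "
from h import *
rel([.651,.050,.112],94.5)"
```

```text
clock: 8.45
tool_pos: [0.6511, 0.0502, 0.1115]
orientation: [155.3, 90.0, -20.0]
force: [-0.4, -1.6, 2.4]
opening: 0.0157
t 8.45 tcp [0.6511 0.0502 0.1115] tool y yaw -85.3 F [-0.4 -1.6  2.4] M [-0.75 -0.02  0.  ] open 15.7 q6 73.2
shift [-0.5  0.2  0.2]
yaw change world -0.2 twist 0.004
```

Gripped at 15.7 mm. First trial is about 12° clockwise (twist +), in small steps.

```bash
python3 -m pendant '[{"claw":10,"linear":[0,0,0],"twist":0.035},{"claw":10,"linear":[0,0,0],"twist":0.035},{"claw":10,"linear":[0,0,0],"twist":0.035},{"claw":10,"linear":[0,0,0],"twist":0.035},{"claw":10,"linear":[0,0,0],"twist":0.035},{"claw":10,"linear":[0,0,0],"twist":0.035},{"claw":10,"linear":[0,0,0],"twist":0},{"claw":10,"linear":[0,0,0],"twist":0},{"claw":10,"linear":[0,0,0],"twist":0},{"claw":10,"linear":[0,0,0],"twist":0}]'
python3 -c "
from h import *
rel([.651,.050,.112],94.5)"
```

```text
clock: 9.28
tool_pos: [0.6513, 0.0507, 0.1115]
orientation: [-153.0, 89.9, 19.7]
force: [-0.2, 1.4, 4.3]
opening: 0.016
t 9.2833 tcp [0.6513 0.0507 0.1115] tool y yaw -97.3 F [-0.2  1.4  4.3] M [ 0.28 -0.   -0.01] open 16.0 q6 61.2
shift [-0.5  0.7  0.2]
yaw change world 11.8 twist -0.205
```

Clockwise 12° moved with no torque. I'll compare with the other way: back to zero, then about 12° anticlockwise.

```bash
python3 -m pendant '[{"claw":10,"linear":[0,0,0],"twist":-0.07},{"claw":10,"linear":[0,0,0],"twist":-0.07},{"claw":10,"linear":[0,0,0],"twist":-0.07},{"claw":10,"linear":[0,0,0],"twist":-0.04},{"claw":10,"linear":[0,0,0],"twist":-0.04},{"claw":10,"linear":[0,0,0],"twist":-0.04},{"claw":10,"linear":[0,0,0],"twist":-0.04},{"claw":10,"linear":[0,0,0],"twist":-0.04},{"claw":10,"linear":[0,0,0],"twist":0},{"claw":10,"linear":[0,0,0],"twist":0}]'
python3 -c "
from h import *
rel([.651,.050,.112],94.5)"
```

```text
clock: 10.12
tool_pos: [0.6513, 0.0491, 0.1115]
orientation: [98.4, 89.9, -65.5]
force: [1.9, -4.9, 4.3]
opening: 0.0164
t 10.1167 tcp [0.6513 0.0491 0.1115] tool y yaw -73.9 F [ 1.9 -4.9  4.3] M [-2.03 -0.66 -0.82] open 16.4 q6 84.6
shift [-0.5 -1.   0. ]
yaw change world -11.6 twist 0.203
```

Anticlockwise gives 0.8 N·m of resistance, so that is the stop and clockwise loosens. I'll turn clockwise to about 70° net.

```bash
python3 -m pendant '[{"claw":10,"linear":[0,0,0],"twist":0.12},{"claw":10,"linear":[0,0,0],"twist":0.12},{"claw":10,"linear":[0,0,0],"twist":0.12},{"claw":10,"linear":[0,0,0],"twist":0.12},{"claw":10,"linear":[0,0,0],"twist":0.12},{"claw":10,"linear":[0,0,0],"twist":0.12},{"claw":10,"linear":[0,0,0],"twist":0.12},{"claw":10,"linear":[0,0,0],"twist":0.12},{"claw":10,"linear":[0,0,0],"twist":0.12},{"claw":10,"linear":[0,0,0],"twist":0.12}]'
python3 -m pendant '[{"claw":10,"linear":[0,0,0],"twist":0.08},{"claw":10,"linear":[0,0,0],"twist":0.08},{"claw":10,"linear":[0,0,0],"twist":0.06},{"claw":10,"linear":[0,0,0],"twist":0},{"claw":10,"linear":[0,0,0],"twist":0},{"claw":10,"linear":[0,0,0],"twist":0},{"claw":10,"linear":[0,0,0],"twist":0},{"claw":10,"linear":[0,0,0],"twist":0},{"claw":10,"linear":[0,0,0],"twist":0},{"claw":10,"linear":[0,0,0],"twist":0}]'
python3 -c "
from h import *
rel([.651,.050,.112],94.5)"
```

```text
clock: 10.95
tool_pos: [0.6512, 0.0504, 0.1115]
orientation: [-134.5, 90.0, -7.4]
force: [-0.7, -0.4, 3.8]
opening: 0.0159
clock: 11.78
tool_pos: [0.6512, 0.0504, 0.1115]
orientation: [-111.3, 90.0, 3.7]
force: [-0.8, -0.0, 5.6]
opening: 0.0157
t 11.7833 tcp [0.6512 0.0504 0.1115] tool y yaw -155.0 F [-0.8 -0.   5.6] M [ 0.01  0.01 -0.12] open 15.7 q6 3.5
shift [-0.5  0.4 -0.3]
yaw change world 69.5 twist -1.213
```

Net turn is 69.7°. A gentle lift comes first.

```bash
python3 -m pendant '[{"claw":10,"linear":[-2,0,0],"twist":0},{"claw":10,"linear":[-2,0,0],"twist":0},{"claw":10,"linear":[-2,0,0],"twist":0},{"claw":10,"linear":[-2,0,0],"twist":0},{"claw":10,"linear":[-2,0,0],"twist":0},{"claw":10,"linear":[0,0,0],"twist":0},{"claw":10,"linear":[0,0,0],"twist":0},{"claw":10,"linear":[0,0,0],"twist":0},{"claw":10,"linear":[0,0,0],"twist":0},{"claw":10,"linear":[0,0,0],"twist":0}]'
```

```text
clock: 12.62
tool_pos: [0.6508, 0.0504, 0.1209]
orientation: [78.0, 90.0, -167.2]
force: [0.1, 0.2, -2.9]
opening: 0.0158
```

```bash
python3 -m pendant '[{"claw":10,"linear":[-13,0,0],"twist":0},{"claw":10,"linear":[-13,0,0],"twist":0},{"claw":10,"linear":[-13,0,0],"twist":0},{"claw":10,"linear":[-13,0,0],"twist":0},{"claw":10,"linear":[-13,0,0],"twist":0},{"claw":10,"linear":[-13,0,0],"twist":0},{"claw":10,"linear":[-12.5,0,0],"twist":0},{"claw":10,"linear":[0,0,0],"twist":0},{"claw":10,"linear":[0,0,0],"twist":0},{"claw":10,"linear":[0,0,0],"twist":0}]'
python3 - <<'E'
from h import *
rel([.651,.050,.2115])
ims=[]
for n in("top","side"):
    a,d=snapshot(n);c=a[150:280,240:410] if n=="top" else a[150:320,185:395]
    ims.append(cv2.resize(c[:,:,::-1],(390,330)))
    p,R,t=cam(n);v,u=np.mgrid[0:480,0:640];z=d.astype(float)
    P=np.stack([(u-p["cx"])/p["fx"]*z,(v-p["cy"])/p["fy"]*z,z],-1).reshape(-1,3);P=(P-t)@R
    Q=P[(z.ravel()>0)&(abs(P[:,0]-.55)<.05)&(abs(P[:,1]-.015)<.04)&(P[:,2]>.055)&(P[:,2]<.08)&(P[:,0]<.585)]
    print(n,len(Q),Q.mean(0) if len(Q) else "")
    Q=P[(z.ravel()>0)&(np.hypot(P[:,0]-.651,P[:,1]-.05)<.034)&(P[:,2]>.13)&(P[:,2]<.25)]
    print("cap pts z pct",np.percentile(Q[:,2],[1,10,50,90]).round(3) if len(Q) else "")
cv2.imwrite("pics/both4.png",np.hstack(ims))
E
```

```text
clock: 13.45
tool_pos: [0.6504, 0.0504, 0.2106]
orientation: [63.2, 89.9, 178.0]
force: [1.0, -1.4, -2.1]
opening: 0.0159
t 13.45 tcp [0.6504 0.0504 0.2106] tool y yaw -155.2 F [ 1.  -1.4 -2.1] M [ 0.02 -0.02  0.  ] open 15.9 q6 3.3
shift [-0.9 -0.4 -0.6]
top 29 [0.56564759 0.00777698 0.07398359]
cap pts z pct [0.179 0.18  0.192 0.202]
side 70 [0.56655874 0.00915544 0.06822147]
cap pts z pct [0.177 0.186 0.209 0.241]
```

View pics/both4.png

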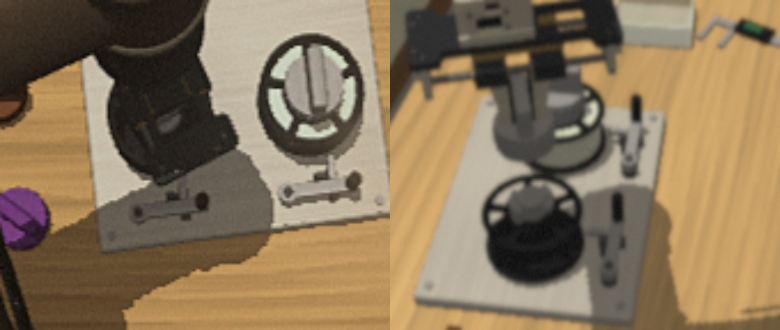

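The cap hangs in the gripper at (525,110). The bare spindle shows on the reel at (533,205), and the lock is shut in both views with its pin at (0.566, 0.008). The cap underside is near 0.178, which is 10 cm above the seat. Handing in.

```bash
python3 -c "
from plant import *
print(close_job())"
```

```text
the job is handed in; nothing more can be done
None
```

The job is done and handed in at about 13.6 s. The empty reel's lock is shut, and its wing cap is off the spindle and still in the gripper.

- **Lock:** I pushed the pin in until the force rose to about 17 N with no further travel. In the last pictures the pin stood at (0.566, 0.008), within about 1–2 mm of the computed shut position of (0.567, 0.007).
- **Thread:** Turning anticlockwise met about 0.8 N·m of resistance, while clockwise turned freely. I turned the cap clockwise to 70° net and it lifted with only about its own weight (2–3 N).
- **Final check:** The cap is gripped at 15.9 mm, with its underside about 10 cm above the seat. The bare spindle shows on the reel. The full reel's cap and the brown and purple look-alikes were not touched.

No check failed. The one thing I could not settle is that the wing may have slipped a few degrees in the grip during the anticlockwise trial. The cap lifted freely anyway.

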